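# Close the dowel tub and hold the chest open for it

### The arm

A 6-joint arm with a two-finger parallel gripper is mounted at the origin on a cart in front of the work surface, level with it; the furniture and walls round the work are solid. World frame = base frame: x ahead of the robot, y to its left, z up, the work surface at z = 0. Lengths are in m, angles in rad, forces in N, time in s.
With the tool pointing down it reaches from about 0.375 to 0.975 m from the base axis. Payload 3.8 kg.
Tool frame: the origin (TCP) lies midway between the tips of the shut fingers; the grasp point (between the pads) lies grip_point_offset behind it (grip_point_offset is the distance from the TCP to the grasp point, in m); z points along the fingers, y is the line along which they close (so a half turn about z gives the same grasp; the last joint's range is limited). The gripper opens to 85 mm and grips with 20 to 120 N. Pads are 22 mm wide; open, the fingers measure 114 mm over their backs; the gripper's body (76 mm by 85 mm) begins 54 mm behind the grasp point. The pads swing forward as they close: fully open they stand 13 mm farther back than shut.
Start: joints at [-1.256, 0.264, 1.604, -0, 1.274, -0.037], TCP at [0.233, -0.634, 0.204] pointing down, gripper open.
Joint ranges: [-2.63, 2.63], [-0.94, 2.18], [0.31, 2.57], [-1.31, 4.45], [0, 2.66], [-2.55, 2.55]. Speed limits (rad/s): [2.57, 2.57, 3.14, 3.14, 3.14, 3.14].

### API

Orientations are given as a unit quaternion [x, y, z, w].
In Python, from rig import * gives the robot as it stands. The module is installed in compiled form; this text tells all that it offers.
- The arm moves only by the tool servo_tool, never from a script. Its argument "motion" is a list of rows, each a list of 5 numbers: the shift along the tool's x, y, z as a fraction of full scale, then the turn about the tool's z as a fraction of full scale, then the opening, from 0 (shut) to 1 (fully open). In form: [[tx, ty, tz, spin, jaw], ...]. A call has 1 to 10 rows; each row shifts and turns the commanded pose from where the row before left it, along the tool's axes as they then stand; what a row does not reach is not made up. Full scale, the value 1, is 0.06 m for a shift and 0.1 rad for a turn. A row lasts 1/8 s, in which the tool goes at most 62.5 mm and 10.7 degrees, less where a joint would pass 70% of its speed; a pose out of reach is approached as far as the arm can. A call with a number of a shift or a turn outside -1 to 1 is refused whole. A call with a gripper value outside its range is refused whole. The fingers move at their own pace and stop on an object; "force" is the grip in N (left out, the last holds). Time passes only in rows, so rows that do not move let the fingers close. It gives the time, the measured TCP pose, the force, the opening and the grip force at its end, in the units of the state.
- sense(): the state, without advancing time (a new reading comes with each control period).
- read_camera(name): name is "side" or "top"; returns a dict with "color" (420x560x3 uint8, blue, green, red), "fov_y" (degrees; the focal length in pixels is half the picture's height over the tangent of half this angle, whatever the lens; pixels are square), "cx", "cy" (the principal point, pixels), "k1" (the pictures are not rectified: a ray, as slopes to the right and down, at radius r is drawn at 1 + k1 r^2 times it, then the intrinsics apply), "T" (4x4, takes a point from camera to world coordinates). Camera axes: x right, y down, z forward; pixel columns grow to the right and rows downward; lengths in m; the calibration is good to about 2 mm. A picture is of the moment at which its call begins. There is no depth.
- job_done(): hands the job in; it is judged then, once.
The state is a dict: "time_s": time; "joints": joint angles; "qvel": joint speeds; "tau": joint torques, N m; "eef_pos": TCP position; "tool_rot": TCP orientation; "wrist_force": force on the tool from outside, world axes, zero at the start; "torque": the same for the moment, N m; "finger_gap": finger opening in m; "grasp_force": force on a finger pad.
Only numpy, scipy, OpenCV 4.12 (cv2) and the standard library are available. Lean on these libraries where they do the work, as an engineer would, in place of code of your own. Each camera call takes 0.05 s, during which the arm holds its last target. There are 200 camera calls.

### The job

We are packing the dowels away: put the loose lid on the round tub and press it down firmly until it is seated level all round, leaving the tub standing where it is. Then lift the lid of the plywood chest to 50 degrees from closed and keep holding it there, steady, so that I can load the tub: it falls shut if let go, so finish while still holding it. Leave the other things on the bench undisturbed.

Things in the scene. Friction and masses are not known exactly. Their poses are not given: they have to be found in the camera images.
- tub: round open-topped aluminium tub with wooden dowel pins in it, loose, standing upright, 84 mm outside diameter, 76 mm inside diameter, 50 mm high, about 0.5 kg; origin at the centre of its underside, z up to the open rim
- tub_lid: loose round aluminium lid of the tub, 0.09 kg, lying plug down. Origin: centre of the plug's underside, z up. Plug 69 mm in diameter (lower 4 mm tapered to 61) up to z = 8 mm; flange 86 mm in diameter, z 8 to 13; neck 14 mm in diameter; round knob 24 mm in diameter, z 15 to 41. Seated, the plug is in the tub's mouth, the flange on the rim, this origin 42 mm above the tub's
- chest: fixed plywood chest, 170 mm front to back (x), 200 mm wide (y), 95 mm high without the lid; origin at the centre of its underside, its front faces its own -x (towards the robot), z up; its lid is hinged along the back upper edge
- chest_lid (a joint): angle of the chest's lid, rad: 0 closed, grows as the front is lifted, stop at 1.75 (50 degrees = 0.873). The lid is a 170 x 200 x 10 mm plywood board, about 0.4 kg, lying on the chest's top when closed (its top 105.5 mm above the bench); no latch, nothing keeps it open: it falls shut when let go
- chest_hinge (a point): point on the lid's hinge axis, mid-width, 89 mm behind the chest's centre and 95 mm above the bench; axes as the chest's; the hinge axis is the chest's y
- chest_bar (a point): middle of the lid's handle: a round steel bar 10 mm in diameter along the chest's y, carried by two 8 mm rods 110 mm apart; its axis is 45 mm in front of the lid's and chest's front face and, when closed, 5.5 mm above the hinge axis and 219 mm in front of it; moves and turns with the lid (axes as the chest's when closed)
- calliper: bystander: steel calliper, 67 x 220 x 15 mm, lying on the bench; origin at the centre of its underside
- carpenter_pencil: bystander: carpenter's pencil, 13 x 176 x 8 mm; origin at the centre of its underside
- dust_brush: bystander: flat brush with wooden handle, 49 x 200 x 20 mm; origin at the centre of its underside
- t_nut_1: bystander: small steel slot nut, 16 x 22 x 8 mm; origin at the centre of its underside
- t_nut_2: bystander: second small steel slot nut, 16 x 22 x 8 mm; origin at the centre of its underside
- wax_tin: bystander: flat closed tin, 70 mm in diameter, 34 mm high, without a knob; origin at the centre of its underside
Things that resemble listed ones, but are neither listed nor needed, are in the scene too. Leave any green or red look-alike of the tub_lid alone.

How it is judged:
On the way, in this order (a step that is already met when the one before it is completed fails the run):
1. the lid is seated level on the tub and pressed down firmly (5 N or more on the rim) (z of tub_lid in the frame of tub between 0.039 and 0.0445 m and horizontal distance between tub_lid and tub below 0.006 m and angle between the z axis of tub_lid and the z axis of tub, either way round below 0.05 rad and contact force between tub_lid and tub above 5 N), for 0.1 s.
2. after that, the tub's lid stays seated and the chest's lid is held open by the robot at 50 degrees, give or take 5 (z of tub_lid in the frame of tub between 0.039 and 0.0445 m and horizontal distance between tub_lid and tub below 0.006 m and angle between the z axis of tub_lid and the z axis of tub, either way round below 0.05 rad and value of joint chest_lid between 0.785 and 0.96 rad and contact force between any of the fingers, the arm and chest above 0.5 N), for 0.2 s.
At the end, for the whole second after the job is handed in: The robot still holds the chest's lid, steady (below 0.1 rad/s), at 50 degrees give or take 5, and nothing else props it; the tub stands upright within 50 mm of where it stood, its lid let go and seated level on the rim (within 3 mm in height, 6 mm sideways, 0.05 rad) (all of step 2 and velocity of joint chest_lid between -0.1 and 0.1 rad/s and contact force between chest and tub below 0.1 N and contact force between each of chest, the fingers and tub_lid below 0.1 N and contact force between chest and calliper below 0.1 N and contact force between chest and carpenter_pencil below 0.1 N and contact force between chest and dust_brush below 0.1 N and contact force between chest and t_nut_1 below 0.1 N and contact force between chest and t_nut_2 below 0.1 N and contact force between chest and wax_tin below 0.1 N and angle between tub's own z axis and vertical below 0.1 rad and distance of tub from where it was at the start of the episode below 0.05 m); the arm keeps its last pose, push and grip.
It fails at once if a bystander was moved by more than 40 mm (distance of any of calliper, carpenter_pencil, dust_brush, t_nut_1, t_nut_2, wax_tin from where it was at the start of the episode above 0.04 m).
It also fails if it takes over 45 s, if anything falls off the work surface, if the arm or the gripper's body presses on something with over 40 N, if the wrist force passes 120 N, or if a joint passes its speed limit or range.

## Working session

There is one attempt and no reset: what is moved stays moved. The work goes in short steps, Python scripts to look and compute and a tool call to move; the robot and the scene stay as the last step left them, time stands still between calls to the robot, and variables do not carry over. Pictures are saved under pics/ and viewed, at most 10 in all, crops included, and the job is handed in when it is done.

Besides the shell and the picture viewer there is one more tool, called after "Request:" as name([rows], argument=value, ...), one row to a line, values as JSON. servo_tool: Moves the arm, as the interface text tells. Its arguments: {"type":"object","properties":{"motion":{"type":"array","items":{"type":"array","items":{"type":"number"}}},"force":{"type":"number"}},"required":["motion"]}

```bash
mkdir -p pics; cat > h.py <<'E'
from rig import *
import numpy as np, cv2
def K(c):
    f=210/np.tan(np.radians(c["fov_y"])/2); return f
def ray(c,u,v):
    f=K(c); p=np.array([(u-c["cx"])/f,(v-c["cy"])/f]); s=p.copy()
    for _ in range(30): s=p/(1+c["k1"]*(s@s))
    T=np.array(c["T"]); return T[:3,3],T[:3,:3]@np.array([s[0],s[1],1])
def at(c,u,v,z):
    o,d=ray(c,u,v); return o+d*(z-o[2])/d[2]
def px(c,P):
    T=np.array(c["T"]); q=T[:3,:3].T@(np.array(P)-T[:3,3]); s=q[:2]/q[2]; s=s*(1+c["k1"]*(s@s)); return s*K(c)+[c["cx"],c["cy"]]
E
python3 - <<'E'
from h import *
for n in("top","side"):
    c=read_camera(n); cv2.imwrite(f"pics/{n}0.png",c["color"]); print(n,c["fov_y"],c["cx"],c["cy"],c["k1"],np.round(c["T"],3).tolist())
s=sense();print({k:np.round(v,3).tolist() for k,v in s.items()})
E
```

```text
top 48.6627992963047 279.13997980836996 210.77065603488677 -0.00307804784535931 [[-0.0, -0.984, 0.18, 0.351], [-1.0, -0.001, -0.006, -0.113], [0.006, -0.18, -0.984, 1.335], [0.0, 0.0, 0.0, 1.0]]
side 54.1450897267085 270.3977692740888 213.4338377647067 0.012087344958393849 [[0.977, -0.093, 0.193, 0.383], [-0.214, -0.348, 0.913, -1.066], [-0.017, -0.933, -0.36, 0.482], [0.0, 0.0, 0.0, 1.0]]
{'time_s': 0.1, 'joints': [-1.256, 0.265, 1.605, 0.0, 1.274, -0.037], 'qvel': [-0.0, -0.003, -0.004, 0.001, -0.001, -0.0], 'tau': [0.001, -51.671, -36.859, -0.0, 0.006, -0.0], 'eef_pos': [0.232, -0.633, 0.203], 'tool_rot': [0.985, 0.175, -0.0, -0.001], 'wrist_force': [-0.084, -0.64, -0.369], 'torque': [0.008, -0.003, -0.032], 'grasp_force': 0.0, 'finger_gap': 0.085}
```

View pics/top0.png

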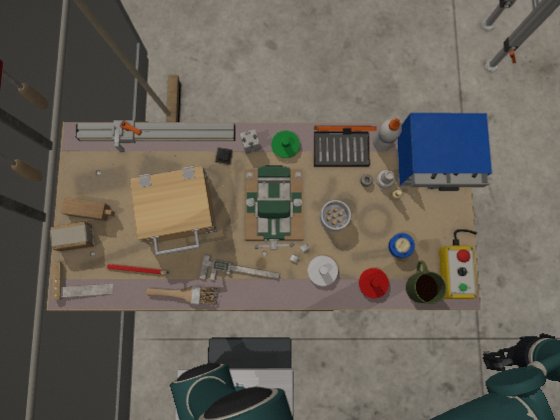

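View pics/side0.png

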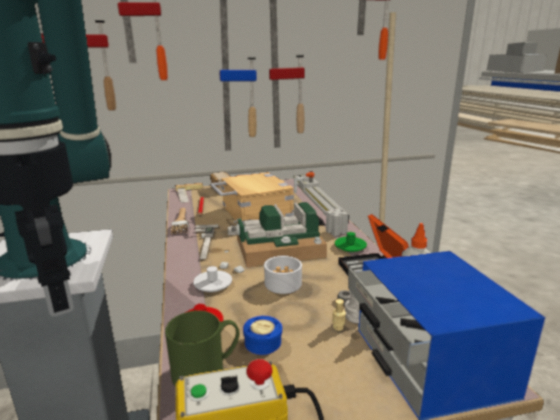

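Candidates for tub_lid in the top view: the silver lid at (323,270), a green one at (286,144) and a red one at (374,283). The blue tin at (402,246) has no knob. The plain aluminium lid at (323,270) fits the description. The tub with dowels is at (336,215), and the chest is at (172,205) with its handle at (177,245). I'll check the choice with one close crop.

```bash
python3 - <<'E'
import cv2,numpy as np
a=cv2.imread("pics/top0.png")
A=cv2.resize(a[190:290,290:360],None,fx=5,fy=5,interpolation=cv2.INTER_CUBIC)
B=cv2.resize(a[160:260,125:215],None,fx=5,fy=5,interpolation=cv2.INTER_CUBIC)
cv2.imwrite("pics/crop0.png",np.hstack([A,B]))
E
```

```text
(no output)
```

View pics/crop0.png

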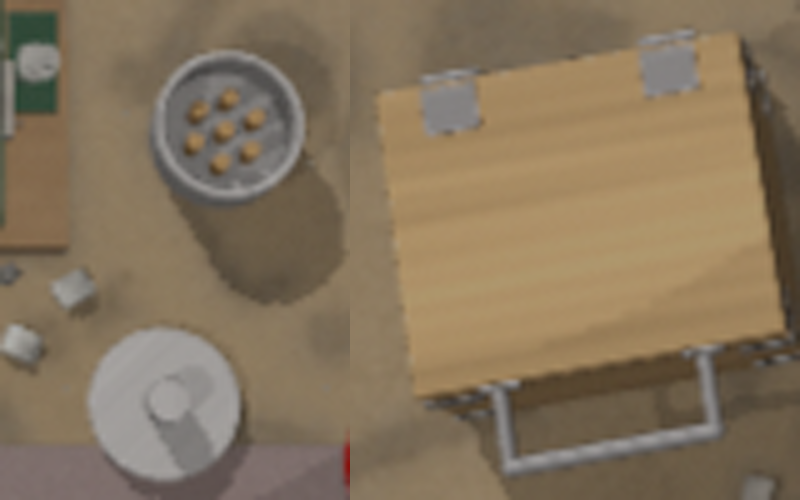

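The crop confirms a bare silver lid with a knob, flange centre at about (323,270.5). The tub holds dowels and its rim centre is at about (335.5,215). The chest handle is visible below the chest lid.

```bash
cat >> h.py <<'E'
def yaw():
    from scipy.spatial.transform import Rotation as R
    m=R.from_quat(sense()["tool_rot"]).as_matrix(); return m
E
python3 - <<'E'
import rig
from h import *
c=read_camera("top")
print([k for k in dir(rig) if not k.startswith('_')], getattr(rig,'grip_point_offset',None))
A=lambda x,y,z:at(c,290+(x+.5)/5-.5,190+(y+.5)/5-.5,z)
B=lambda x,y,z:at(c,125+(x-350+.5)/5-.5,160+(y+.5)/5-.5,z)
r=lambda n,p:print(n,np.round(p,4))
r("tub",A(229,126,.05)); r("tub edges",[A(153,126,.05),A(305,126,.05),A(229,50,.05),A(229,200,.05)])
r("lid flange",A(165,404,.013)); r("knob",A(170,400,.041))
r("flange edges",[A(88,404,.013),A(242,404,.013),A(165,327,.013),A(165,481,.013)])
C=[B(378,95,.1055),B(740,35,.1055),B(787,330,.1055),B(415,395,.1055)]
for p in C:r("corner",p)
print([np.linalg.norm(C[i]-C[i-1]).round(4) for i in range(4)])
b=[B(510,467,.1005),B(715,432,.1005)]; r("bar",b); r("mid",(b[0]+b[1])/2); print(np.linalg.norm(b[0]-b[1]))
r("centre",sum(C)/4)
r("tool",yaw())
E
```

```text
['Unreachable', 'grip_point_offset', 'job_done', 'read_camera', 'sense'] 0.0187
tub [ 0.5743 -0.2781  0.05  ]
tub edges [[ 0.5743 -0.2354  0.05  ]
 [ 0.5744 -0.3209  0.05  ]
 [ 0.618  -0.2791  0.05  ]
 [ 0.5324 -0.2772  0.05  ]]
lid flange [ 0.4211 -0.2432  0.013 ]
knob [ 0.4218 -0.2432  0.041 ]
flange edges [[ 0.4211 -0.1996  0.013 ]
 [ 0.4211 -0.2868  0.013 ]
 [ 0.4646 -0.2439  0.013 ]
 [ 0.378  -0.2424  0.013 ]]
corner [0.6643 0.2858 0.1055]
corner [0.6983 0.0898 0.1055]
corner [0.5351 0.0599 0.1055]
corner [0.5    0.2567 0.1055]
[np.float64(0.1668), np.float64(0.1989), np.float64(0.1659), np.float64(0.1999)]
bar [[0.4622 0.2057 0.1005]
 [0.4809 0.0975 0.1005]]
mid [0.4716 0.1516 0.1005]
0.10980582418275434
centre [0.5994 0.173  0.1055]
tool [[ 9.388e-01  3.445e-01 -5.000e-04]
 [ 3.445e-01 -9.388e-01  1.700e-03]
 [ 1.000e-04 -1.800e-03 -1.000e+00]]
```

Request:
servo_tool([
  [0.65,-0.627,0,0,1],
  [0.65,-0.627,0,0,1],
  [0.65,-0.627,0,0,1],
  [0.65,-0.627,0,0,1],
  [0.65,-0.627,0,0,1],
  [0.65,-0.627,0,0,1],
  [0.65,-0.627,0,0,1],
  [0.65,-0.627,0,0,1],
  [0,0,0.9,0,1],
  [0,0,0.4,0,1],
])

```text
time_s: 1.4
eef_pos: [0.4205, -0.2415, 0.1231]
tool_rot: [0.984, 0.176, -0.001, -0.001]
wrist_force: [-0.5, 0.6, 0.5]
finger_gap: 0.0849
grasp_force: 0.0
```

Request:
servo_tool([
  [0,0.02,0.8,0,1],
  [0,0.0,0.6,0,1],
  [0,0,0.34,0,1],
  [0,0,0,0,0.6],
  [0,0,0,0,0.1],
  [0,0,0,0,0],
  [0,0,0,0,0],
  [0,0,0,0,0],
  [0,0,0,0,0],
], force=60)

```text
time_s: 2.52
eef_pos: [0.4223, -0.2448, 0.0216]
tool_rot: [0.985, 0.175, 0.0, 0.0]
wrist_force: [0.6, -0.5, -0.4]
finger_gap: 0.0001
grasp_force: 0.0
```

```bash
python3 - <<'E'
from h import *
c=read_camera("side"); p=px(c,[.42,-.243,.03]);print(p)
t=read_camera("top"); q=px(t,[.42,-.243,.03]);print(q)
def crop(c,p): x,y=map(int,p); return cv2.resize(c["color"][y-35:y+35,x-40:x+40],None,fx=5,fy=5,interpolation=cv2.INTER_CUBIC)
cv2.imwrite("pics/g1.png",np.hstack([crop(c,p),crop(t,q)]))
E
```

```text
[211.60019734 272.13334199]
[323.14687496 270.45632972]
```

View pics/g1.png

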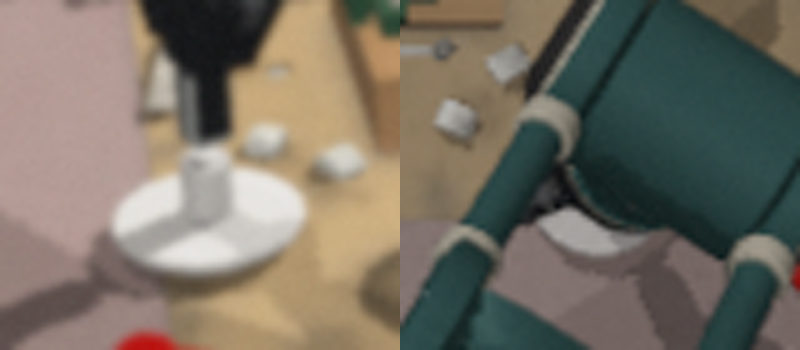

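The crop shows the silver lid undisturbed at side pixel about (212,275), with the shut fingertips at about (212,265). They are above or behind the knob, so nothing was gripped. I'll check the reported TCP against what the pictures show.

```bash
python3 - <<'E'
from h import *
c=read_camera("side"); t=read_camera("top")
for P in([.233,-.634,.204],[.4223,-.2448,.0216],[.4223,-.2448,.041],[.4215,-.243,.041],[.4215,-.243,.013],[.4215,-.243+.043,.013],[.4215,-.243-.043,.013]): print(P,px(c,P).round(1),px(t,P).round(1))
# point seen by side ray at tip, for different z
for z in(.0216,.03,.04,.05,.06): print(z,at(c,212,265,z).round(3))
s=sense();print(np.round(s["joints"],3),s["eef_pos"],s["finger_gap"])
E
```

```text
[0.233, -0.634, 0.204] [ 63.2 322.2] [497.4 346.3]
[0.4223, -0.2448, 0.0216] [213.  275.7] [323.5 269.8]
[0.4223, -0.2448, 0.041] [212.4 268. ] [324.2 269.4]
[0.4215, -0.243, 0.041] [211.9 267.7] [323.5 269.7]
[0.4215, -0.243, 0.013] [212.8 278.7] [322.5 270.2]
[0.4215, -0.2, 0.013] [211.2 269.7] [307.4 270.2]
[0.4215, -0.286, 0.013] [214.5 288.5] [337.7 270.2]
0.0216 [ 0.424 -0.193  0.022]
0.03 [ 0.424 -0.209  0.03 ]
0.04 [ 0.423 -0.228  0.04 ]
0.05 [ 0.422 -0.247  0.05 ]
0.06 [ 0.421 -0.266  0.06 ]
[-0.576  0.106  2.162  0.     0.874  0.643] [ 0.42214625 -0.24472696  0.02135373] 8.302163621006108e-05
```

```bash
python3 - <<'E'
from h import *
c=read_camera("side"); t=read_camera("top")
A=cv2.resize(c["color"][200:300,160:260],(400,400),interpolation=cv2.INTER_CUBIC)
B=cv2.resize(t["color"][210:310,270:370],(400,400),interpolation=cv2.INTER_CUBIC)
cv2.imwrite("pics/g2.png",np.clip(np.hstack([A,B]).astype(float)*1.6,0,255).astype(np.uint8))
E
```

```text
(no output)
```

View pics/g2.png

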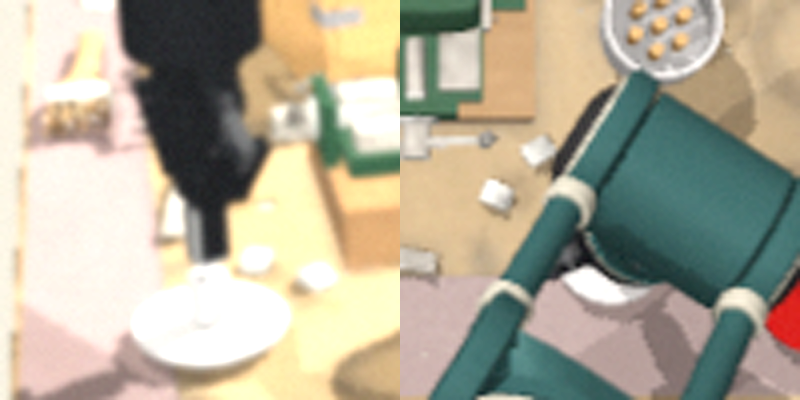

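The gap reads 0 with no grip force, and the picture can't separate light fingertips from the knob. I'll lift 60 mm and look again.

Request:
servo_tool([
  [0,0,-0.5,0,0],
  [0,0,-0.5,0,0],
  [0,0,0,0,0],
])

```text
time_s: 3.2
eef_pos: [0.4244, -0.2462, 0.0841]
tool_rot: [0.985, 0.175, 0.002, 0.002]
wrist_force: [0.3, 0.3, -1.2]
finger_gap: -0.0003
grasp_force: 0.0
```

```bash
python3 - <<'E'
from h import *
c=read_camera("side")
A=cv2.resize(c["color"][170:310,140:280],(560,560),interpolation=cv2.INTER_CUBIC)
cv2.imwrite("pics/g3.png",A)
print(sense()["eef_pos"],px(c,sense()["eef_pos"]))
E
```

```text
[ 0.42316007 -0.24533818  0.08247814] [211.50117169 251.36198674]
```

View pics/g3.png

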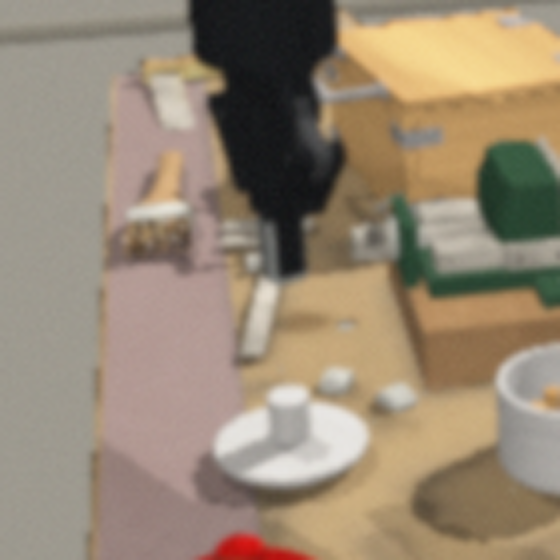

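The lid stands untouched in side view, its knob near (212,274). The shut fingertips end near (209,240), while the reported TCP projects to (211.5,251). So the real tips appear roughly 28 mm above the reported TCP. I'll check this against the start picture and a small numeric profile.

```bash
python3 - <<'E'
from h import *
c=read_camera("side")
a=cv2.imread("pics/side0.png").mean(2)
from scipy.spatial.transform import Rotation as R
m=R.from_quat([.985,.175,0,0]).as_matrix(); p=np.array([.233,-.634,.204])
for s in(1,-1):
    print("open finger tip pred",s,[px(c,p+m@np.array([dx,s*dy,-.013])).round(1).tolist() for dx in(-.011,.011) for dy in(.0425,.057)])
print("side0 rows, cols 40..80")
for v in range(290,326,3): print(v,a[v,36:84:3].astype(int))
b=c["color"].mean(2)
print("now cols 200..222")
for v in range(222,258,2): print(v,b[v,200:222:2].astype(int))
s=sense(); print(s["joints"],s["eef_pos"],s["tool_rot"],s["finger_gap"])
E
```

```text
open finger tip pred 1 [[54.7, 336.2], [56.5, 343.9], [78.0, 328.7], [80.4, 336.0]]
open finger tip pred -1 [[45.9, 298.1], [44.6, 292.7], [66.2, 292.5], [64.5, 287.3]]
side0 rows, cols 40..80
290 [153 149 145 113  76  23  21  22  22  24  92 122 152 150 154 157]
293 [150 151 148 116  98  27  20  20  23  23  76 114 135 126 118 104]
296 [149 147 143 122 108  34  24  21  21  22  53 109  93  86  83  73]
299 [101  96  92  97 109  54  22  20  23  24  37 106  96  86  85  81]
302 [ 86  87  86  91 109  76  21  23  31  23  26  97 103  89  86  84]
305 [ 88  87  85  87 104  97  25  19  19  19  21  86 107  88  88  82]
308 [ 87  87  86  86 101 105  32  21  22  24  39  85 105  88  87  84]
311 [ 86  86  87  86  93 109  53  50  77  96 102 102  91  88  88  89]
314 [ 83  86  86  84  89 106 104 104 101  91  86  86  88  87  87  86]
317 [82 84 85 82 86 86 86 85 87 85 84 86 87 86 88 84]
320 [86 84 87 84 84 84 87 86 86 85 86 86 84 86 85 86]
323 [81 84 85 83 80 82 85 85 85 82 86 85 85 86 88 86]
now cols 200..222
222 [102  56  28  22  23  24  21  24  26  27  55]
224 [114  98  61  29  24  23  23  32  73  77  9
[... 324 characters left out ...]
 98  38  41  63 110 127 128]
240 [151 140 137 155 124  98 113 131 153 161 163]
242 [159 147 178 208 183 138 151 159 164 163 163]
244 [158 140 198 216 193 138 155 159 163 164 163]
246 [144 139 197 201 168 139 150 154 157 159 161]
248 [126 151 204 197 148 131 137 134 133 138 143]
250 [123 169 199 190 131 118 121 122 123 125 130]
252 [117 171 190 178 125 128 128 133 136 142 147]
254 [124 171 180 161 135 150 155 156 156 158 160]
256 [135 173 178 147 140 155 161 161 163 162 161]
[-5.76382321e-01  2.26470437e-02  2.11914156e+00  3.19798576e-05
  9.99538895e-01  6.42569224e-01] [ 0.42216268 -0.24469995  0.08127829] [9.84567028e-01 1.75007854e-01 1.05990100e-04 8.07724867e-05] 0.00014357514933044924
```

Request:
servo_tool([
  [0,0,0.5,0,0],
  [0,0,0.48,0,0],
  [0,0,0.05,0,0],
  [0,0,0.05,0,0],
])

```text
time_s: 3.8
eef_pos: [0.422, -0.2446, 0.0162]
tool_rot: [0.985, 0.175, -0.0, -0.0]
wrist_force: [0.1, 0.7, -0.1]
finger_gap: -0.0
grasp_force: 0.0
```

Request:
servo_tool([
  [0,0,0.04,0,0],
  [0,0,0.04,0,0],
  [0,0,0.04,0,0],
])

```text
time_s: 4.18
eef_pos: [0.4232, -0.2454, 0.0134]
tool_rot: [0.985, 0.175, 0.0, 0.0]
wrist_force: [-12.9, 7.6, 40.1]
finger_gap: 0.0001
grasp_force: 20.0
```

Contact at reported z ≈ 0.0145 fits tips resting on the knob top (0.041). A flange contact would put the tip off the flange along the camera ray. The start picture also gives about 25 mm. So true tip height ≈ reported z + 27 mm. I'll go up, open, and come down deeper by that amount.

Request:
servo_tool([
  [0,0,-0.5,0,0.4],
  [0,0,-0.5,0,1],
  [0,0,0,0,1],
  [0,0,0,0,1],
  [0,0,0.5,0,1],
  [0,0,0.5,0,1],
  [0,0,0.1,0,1],
  [0,0,0.05,0,1],
])

```text
time_s: 5.18
eef_pos: [0.4217, -0.2444, -0.0003]
tool_rot: [0.985, 0.175, -0.001, -0.001]
wrist_force: [0.5, -0.2, -0.6]
finger_gap: 0.0853
grasp_force: 0.0
```

Request:
servo_tool([
  [0,0,0.06,0,1],
  [0,0,0.06,0,1],
  [0,0,0.0,0,0.4],
  [0,0,0,0,0.2],
  [0,0,0,0,0],
  [0,0,0,0,0],
  [0,0,0,0,0],
  [0,0,0,0,0],
], force=60)

```text
time_s: 6.18
eef_pos: [0.4227, -0.245, -0.0063]
tool_rot: [0.985, 0.175, 0.0, 0.0]
wrist_force: [-0.1, 0.1, 4.7]
finger_gap: 0.0219
grasp_force: 59.2
```

Gripped: gap 21.9 mm, 59 N. Lifting 85 mm and measuring the lid in the hand.

Request:
servo_tool([
  [0,0,-0.4,0,0],
  [0,0,-0.5,0,0],
  [0,0,-0.5,0,0],
  [0,0,0,0,0],
  [0,0,0,0,0],
])

```text
time_s: 6.8
eef_pos: [0.4213, -0.2442, 0.076]
tool_rot: [0.985, 0.175, -0.001, -0.001]
wrist_force: [-0.2, 0.2, -1.8]
finger_gap: 0.0217
grasp_force: 58.9
```

```bash
python3 - <<'E'
from h import *
c=read_camera("side"); s=sense(); print(s["eef_pos"],s["finger_gap"],s["grasp_force"],s["wrist_force"])
cv2.imwrite("pics/raw_g4.png",c["color"])
cv2.imwrite("pics/g4.png",cv2.resize(c["color"][180:310,150:310],None,fx=5,fy=4.6,interpolation=cv2.INTER_CUBIC))
for z in(.08,.085,.09,.1): print(z,px(c,[.4215,-.243,z]).round(1))
E
```

```text
[ 0.42092315 -0.24393363  0.07552509] 0.022135393999194647 58.87344181537628 [-0.47681206  1.13231923 -1.24264116]
0.08 [210.7 252. ]
0.085 [210.6 250. ]
0.09 [210.4 247.9]
0.1 [210.1 243.8]
```

View pics/g4.png

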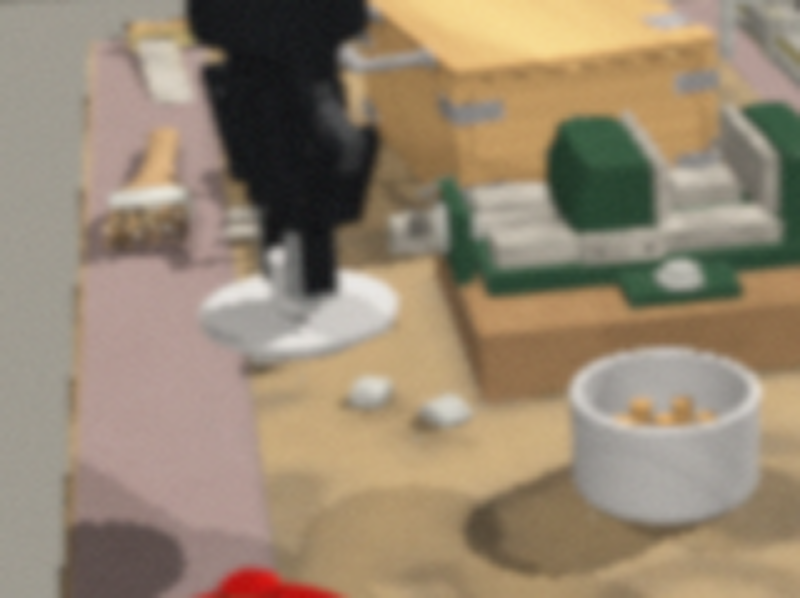

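The lid hangs nearly level in the jaws, its flange centre near (210,248). That matches a pure lift, so there was no noticeable slip. Now I'll move by tub minus lid = (0.153, −0.035).

Request:
servo_tool([
  [0.55,0.357,0,0,0],
  [0.55,0.357,0,0,0],
  [0.55,0.357,0,0,0],
  [0.55,0.357,0,0,0],
  [0,0,0.2,0,0],
  [0,0,0.2,0,0],
  [0,0,0,0,0],
])

```text
time_s: 7.72
eef_pos: [0.5723, -0.2782, 0.0499]
tool_rot: [0.985, 0.175, -0.003, -0.002]
wrist_force: [-1.1, -0.7, -1.0]
finger_gap: 0.022
grasp_force: 59.0
```

```bash
python3 - <<'E'
from h import *
t=read_camera("top")
c=read_camera("side"); s=sense(); print(s["eef_pos"],s["finger_gap"],s["grasp_force"],s["wrist_force"])
A=cv2.resize(c["color"][225:305,240:330],(450,400),interpolation=cv2.INTER_CUBIC)
B=cv2.resize(t["color"][180:250,305:365],(343,400),interpolation=cv2.INTER_CUBIC)
cv2.imwrite("pics/g5.png",np.hstack([A,B]))
print([px(c,[.5748+.043*np.cos(a),-.278+.043*np.sin(a),.073]).round(1).tolist() for a in np.arange(4)*np.pi/2])
print([px(c,[.5748+.042*np.cos(a),-.278+.042*np.sin(a),.05]).round(1).tolist() for a in np.arange(4)*np.pi/2])
E
```

```text
[ 0.57414276 -0.27921758  0.05232578] 0.021886432291383123 58.963109850883484 [ 0.58377191 -0.05719334 -1.51336218]
[[301.1, 251.9], [277.8, 245.8], [263.1, 256.2], [287.2, 263.0]]
[[300.6, 261.2], [278.0, 255.0], [263.8, 265.6], [287.1, 272.4]]
```

View pics/g5.png

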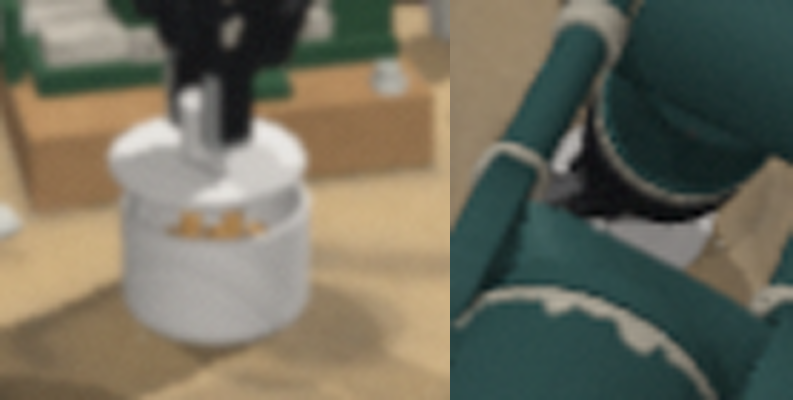

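The lid is about 2.5 mm toward −x of the tub mouth: lid centre u ≈ 281.6 against tub u ≈ 283. Correcting that and lowering gently.

Request:
servo_tool([
  [0.04,0.015,0,0,0],
  [0,0,0.1,0,0],
  [0,0,0.1,0,0],
  [0,0,0.03,0,0],
  [0,0,0,0,0],
])

```text
time_s: 8.45
eef_pos: [0.5779, -0.2796, 0.039]
tool_rot: [0.985, 0.175, -0.0, -0.0]
wrist_force: [-0.0, 1.0, -1.2]
finger_gap: 0.0218
grasp_force: 59.0
```

Request:
servo_tool([
  [0,0,0.03,0,0],
  [0,0,0.03,0,0],
  [0,0,0.03,0,0],
  [0,0,0,0,0],
])

```text
time_s: 8.95
eef_pos: [0.5784, -0.2798, 0.0357]
tool_rot: [0.985, 0.175, 0.0, 0.0]
wrist_force: [-3.3, 2.0, 7.2]
finger_gap: 0.0219
grasp_force: 59.9
```

Request:
servo_tool([
  [0,0,0.03,0,0],
  [0,0,0.03,0,0],
  [0,0,0,0,0],
  [0,0,0,0,0],
])

```text
time_s: 9.45
eef_pos: [0.5785, -0.2799, 0.0356]
tool_rot: [0.985, 0.175, 0.0, 0.0]
wrist_force: [-9.9, 4.8, 24.3]
finger_gap: 0.0218
grasp_force: 61.5
```

```bash
python3 - <<'E'
from h import *
c=read_camera("side"); s=sense(); print(s["eef_pos"],s["wrist_force"],s["torque"])
A=cv2.resize(c["color"][225:305,240:330],(720,580),interpolation=cv2.INTER_CUBIC)
cv2.imwrite("pics/g6.png",A)
E
```

```text
[ 0.57845746 -0.27988211  0.03556857] [-10.49197154   5.16374896  24.70846591] [0.96445425 1.80764082 0.00569879]
```

View pics/g6.png

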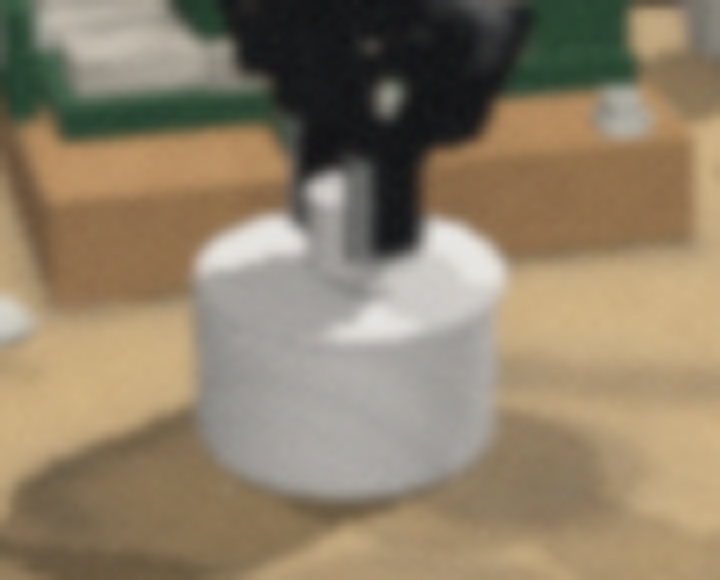

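The flange sits flush on the rim all round with about 24 N down, so the lid is seated. Easing off, releasing and rising.

Request:
servo_tool([
  [0,0,-0.03,0,0],
  [0,0,-0.02,0,0],
  [0,0,0,0,0.2],
  [0,0,0,0,0.5],
  [0,0,0,0,0.6],
  [0,0,-0.2,0,0.6],
  [0,0,-0.7,0,0.6],
  [0,0,-0.9,0,0.6],
  [0,0,-0.9,0,0.6],
  [0,0,0,0,0.6],
])

```text
time_s: 10.75
eef_pos: [0.5822, -0.2818, 0.2035]
tool_rot: [0.985, 0.175, 0.005, 0.004]
wrist_force: [-0.2, -0.2, 1.0]
finger_gap: 0.0512
grasp_force: 0.0
```

```bash
python3 - <<'E'
from h import *
from scipy.spatial.transform import Rotation as R
s=sense(); m=R.from_quat(s["tool_rot"]).as_matrix(); print(s["eef_pos"],s["joints"],s["finger_gap"])
cx=np.array([.986,.167]); # chest x
for k in range(1):
    ang=np.arctan2(cx[1],cx[0])-np.arctan2(m[1,1],m[0,1]); print("world yaw turn needed for ty||chest x (mod pi):",(ang+np.pi/2)%np.pi-np.pi/2)
d=np.array([.4716,.1516])-s["eef_pos"][:2]; print("d",d,"tool",m[:2,:2].T@d)
c=read_camera("side"); b=c["color"]
cv2.imwrite("pics/raw7.png",b)
E
```

```text
[ 0.58219204 -0.28183427  0.20345488] [-4.89339780e-01  2.02323571e-01  1.67972756e+00 -1.04253450e-05
  1.24650138e+00  7.29639972e-01] 0.05118095237118813
world yaw turn needed for ty||chest x (mod pi): 1.3867976878955028
d [-0.11059204  0.43343427] tool [ 0.04556348 -0.44497681]
```

Request:
servo_tool([
  [0.095,-0.927,0,0,0.45],
  [0.095,-0.927,0,0,0.45],
  [0.095,-0.927,0,0,0.45],
  [0.095,-0.927,0,0,0.45],
  [0.095,-0.927,0,0,0.45],
  [0.095,-0.927,0,0,0.45],
  [0.095,-0.927,0,0,0.45],
  [0.095,-0.927,0,0,0.45],
  [0,0,0,-1,0.45],
  [0,0,0,-1,0.45],
])

```text
time_s: 12.05
eef_pos: [0.466, 0.1545, 0.1937]
tool_rot: [0.961, 0.275, -0.002, 0.0]
wrist_force: [-0.1, 0.4, 0.8]
finger_gap: 0.0383
grasp_force: 0.0
```

Request:
servo_tool([
  [0,0,0,-1,0.45],
  [0,0,0,-1,0.45],
  [0,0,0,-1,0.45],
  [0,0,0,-1,0.45],
  [0,0,0,-1,0.45],
  [0,0,0,-1,0.45],
  [0,0,0,-1,0.45],
  [0,0,0,-1,0.45],
  [0,0,0,-1,0.45],
  [0,0,0,-1,0.45],
])

```text
time_s: 13.3
eef_pos: [0.4664, 0.1534, 0.1936]
tool_rot: [0.713, 0.702, -0.001, -0.001]
wrist_force: [0.7, 0.1, -0.3]
finger_gap: 0.0385
grasp_force: 0.0
```

Request:
servo_tool([
  [0,0,0,-1,0.45],
  [0,0,0,-0.87,0.45],
  [0,0,0,0,0.45],
])

```text
time_s: 13.68
eef_pos: [0.4666, 0.1534, 0.1939]
tool_rot: [0.646, 0.764, -0.001, -0.001]
wrist_force: [0.6, -0.3, -0.4]
finger_gap: 0.0385
grasp_force: 0.0
```

```bash
python3 - <<'E'
from h import *
from scipy.spatial.transform import Rotation as R
s=sense(); m=R.from_quat(s["tool_rot"]).as_matrix(); print(s["eef_pos"],s["joints"],s["finger_gap"]);print(m.round(3))
cx=np.array([.986,.167]); print("yaw err",np.arctan2(m[1,1],m[0,1])-np.arctan2(.167,.986))
d=np.array([.4716,.1516])-s["eef_pos"][:2]; print("d",d,"tool",m[:2,:2].T@d)
E
```

```text
[0.46663638 0.15340523 0.19389954] [ 2.66914220e-01 -7.94521231e-02  1.99577874e+00 -1.46504087e-05
  1.22806549e+00  9.98292842e-02] 0.038515966789888535
[[-0.166  0.986 -0.003]
 [ 0.986  0.166 -0.001]
 [-0.    -0.003 -1.   ]]
yaw err -0.0006894818092659516
d [ 0.00496362 -0.00180523] tool [-0.00260561  0.00459424]
```

Request:
servo_tool([
  [-0.043,0.077,0.5,0,0.45],
  [0,0,0.7,0,0.45],
  [0,0,0.4,0,0.45],
  [0,0,0,0,0.45],
])

```text
time_s: 14.18
eef_pos: [0.4697, 0.1512, 0.0964]
tool_rot: [0.646, 0.764, -0.003, -0.002]
wrist_force: [-0.1, 0.6, -0.0]
finger_gap: 0.0385
grasp_force: 0.0
```

```bash
python3 - <<'E'
from h import *
c=read_camera("side"); t=read_camera("top"); s=sense(); print(s["eef_pos"],s["wrist_force"])
p=px(c,[.4716,.1516,.1005]); q=px(t,[.4716,.1516,.1005]); print(p,q)
x,y=map(int,p); A=cv2.resize(c["color"][y-35:y+35,x-35:x+35],(400,400),interpolation=cv2.INTER_CUBIC)
x,y=map(int,q); B=cv2.resize(t["color"][y-35:y+35,x-35:x+35],(400,400),interpolation=cv2.INTER_CUBIC)
cv2.imwrite("pics/g8.png",np.clip(np.hstack([A,B]).astype(float)*1.3,0,255).astype(np.uint8))
E
```

```text
[0.4726915  0.15195538 0.09958115] [ 0.69715825 -0.68281868  0.66090345]
[216.21393987 188.6124281 ] [177.13496921 249.48727738]
```

View pics/g8.png

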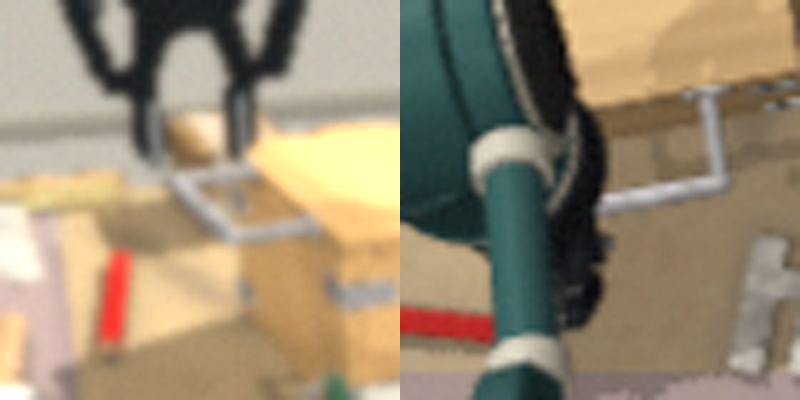

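The open fingers straddle the handle bar: tips near side (207–223,180), bar middle near (217,189). The 27 mm height offset shows again, and the side rods are clear. Lowering over the bar and gripping.

Request:
servo_tool([
  [0,0,0.25,0,0.45],
  [0,0,0.25,0,0.45],
  [0,0,0.22,0,0.45],
  [0,0,0,0,0.45],
])

```text
time_s: 14.78
eef_pos: [0.471, 0.1515, 0.0544]
tool_rot: [0.645, 0.764, -0.001, -0.001]
wrist_force: [-0.4, 0.6, 0.3]
finger_gap: 0.0385
grasp_force: 0.0
```

Request:
servo_tool([
  [0,0,0,0,0.2],
  [0,0,0,0,0],
  [0,0,0,0,0],
  [0,0,0,0,0],
  [0,0,0,0,0],
], force=40)

```text
time_s: 15.4
eef_pos: [0.4705, 0.1516, 0.0564]
tool_rot: [0.645, 0.764, -0.002, -0.001]
wrist_force: [-6.3, -1.3, 5.1]
finger_gap: 0.0084
grasp_force: 39.0
```

Request:
servo_tool([
  [0,0.0075,-0.159,0,0],
  [0,0.0144,-0.159,0,0],
  [0,0.021,-0.158,0,0],
  [0,0.028,-0.157,0,0],
  [0,0.035,-0.155,0,0],
  [0,0.042,-0.154,0,0],
  [0,0.048,-0.152,0,0],
  [0,0.055,-0.15,0,0],
  [0,0.061,-0.147,0,0],
  [0,0.068,-0.144,0,0],
])

```text
time_s: 16.65
eef_pos: [0.492, 0.1555, 0.1484]
tool_rot: [0.645, 0.764, -0.002, -0.002]
wrist_force: [-9.5, 0.2, 1.2]
finger_gap: 0.0085
grasp_force: 38.9
```

Request:
servo_tool([
  [0,0.074,-0.141,0,0],
  [0,0.08,-0.138,0,0],
  [0,0.086,-0.134,0,0],
  [0,0.092,-0.13,0,0],
  [0,0.097,-0.126,0,0],
  [0,0.103,-0.122,0,0],
  [0,0.108,-0.117,0,0],
  [0,0.113,-0.112,0,0],
  [0,0.118,-0.107,0,0],
  [0,0.122,-0.102,0,0],
])

```text
time_s: 17.9
eef_pos: [0.5516, 0.1665, 0.2259]
tool_rot: [0.645, 0.764, -0.001, -0.002]
wrist_force: [-14.4, 1.1, 12.4]
finger_gap: 0.0078
grasp_force: 39.1
```

Request:
servo_tool([
  [0,0,0,0,0],
  [0,0,0,0,0],
  [0,0,0,0,0],
  [0,0,0,0,0],
])

```text
time_s: 18.4
eef_pos: [0.5519, 0.1665, 0.2261]
tool_rot: [0.645, 0.764, -0.0, -0.001]
wrist_force: [-13.6, 0.0, 13.6]
finger_gap: 0.0084
grasp_force: 39.7
```

```bash
python3 - <<'E'
from h import *
s=sense(); print({k:np.round(s[k],4) for k in("eef_pos","finger_gap","grasp_force","wrist_force","qvel","joints")})
c=read_camera("side"); t=read_camera("top"); cv2.imwrite("pics/raw9.png",c["color"])
# predicted lid edge (near side, y=-100 in chest frame) for angles vs image edges
X=np.array([.986,.167,0]);Y=np.array([-.167,.986,0]);Z=np.array([0,0,1.])
ctr=np.array([.4716,.1516,0])+.130*X
H=ctr+.089*X+.095*Z
g=[cv2.cvtColor(i["color"],cv2.COLOR_BGR2GRAY).astype(float) for i in(c,t)]
g=[cv2.GaussianBlur(i,(0,0),1) for i in g]
G=[np.hypot(cv2.Sobel(i,cv2.CV_64F,1,0),cv2.Sobel(i,cv2.CV_64F,0,1)) for i in g]
def score(th):
    f=lambda a,z,y:H-X*(a*np.cos(th)-z*np.sin(th))+Z*(a*np.sin(th)+z*np.cos(th))+Y*y
    out=[]
    for cam,Gi in((c,G[0]),(t,G[1])):
        P=[f(a,.0105,-.1) for a in np.linspace(.02,.17,30)]+[f(a,.0005,-.1) for a in np.linspace(.02,.17,30)]
        if cam is t: P+=[f(a,.0105,.1) for a in np.linspace(.02,.17,30)]+[f(.174,.0105,y) for y in np.linspace(-.1,.1,30)]
        q=np.array([px(cam,p) for p in P],np.float32)
        out.append(cv2.remap(Gi,q[None,:,0],q[None,:,1],1).mean())
    return out
for d in range(36,66,2): print(d,np.round(score(np.radians(d)),1))
E
```

```text
{'eef_pos': array([0.5519, 0.1665, 0.2261]), 'finger_gap': np.float64(0.0084), 'grasp_force': np.float64(39.6715), 'wrist_force': array([-13.6395,   0.0259,  13.5664]), 'qvel': array([-0.0003, -0.0005,  0.0006, -0.0023, -0.0002,  0.0001]), 'joints': array([0.2485, 0.0661, 1.7912, 0.0022, 1.286 , 0.0795])}
36 [57.4 46.8]
38 [70.3 45.8]
40 [67.2 45.7]
42 [56.8 42.1]
44 [50.3 41.1]
46 [56.6 43.9]
48 [61.8 42.8]
50 [69.3 53. ]
52 [53.7 50.9]
54 [37.4 59.2]
56 [29.3 66.7]
58 [25.7 68. ]
60 [28.3 67.6]
62 [33.4 62.2]
64 [35.7 52.2]
```

```bash
python3 - <<'E'
from h import *
c=read_camera("side")
X=np.array([.986,.167,0]);Y=np.array([-.167,.986,0]);Z=np.array([0,0,1.])
H=np.array([.4716,.1516,0])+.219*X+.095*Z
def f(th,a,z,y): return H-X*(a*np.cos(th)-z*np.sin(th))+Z*(a*np.sin(th)+z*np.cos(th))+Y*y
for d in(44,47,50,53,56):
    t=np.radians(d); p,q,b=[px(c,f(t,a,.0105,-.1)) for a in(.02,.17)]+[px(c,f(t,.219,.0055,-.055))]
    print(d,p.round(1),q.round(1),"slope",np.degrees(np.arctan2(*(q-p)[::-1])).round(1),"bar near end",b.round(1))
g=cv2.cvtColor(c["color"],cv2.COLOR_BGR2GRAY); x0,y0=210,120
L=cv2.createLineSegmentDetector().detect(cv2.resize(g[y0:220,x0:310],None,fx=2,fy=2,interpolation=cv2.INTER_CUBIC))[0][:,0]/2
for l in L:
    n=np.hypot(l[2]-l[0],l[3]-l[1])
    if n>14:
        if l[3]>l[1]: l=l[[2,3,0,1]]
        print((l+[x0,y0,x0,y0]).round(1),"ang",np.degrees(np.arctan2(l[3]-l[1],l[2]-l[0])).round(1))
E
```

```text
44 [292.4 183.7] [258.1 153.4] slope -138.5 bar near end [239.8 141.2]
47 [292.7 183.5] [260.2 151.1] slope -135.1 bar near end [242.4 138.2]
50 [293.1 183.4] [262.5 149. ] slope -131.6 bar near end [245.2 135.4]
53 [293.4 183.3] [264.8 146.9] slope -128.2 bar near end [248.1 132.7]
56 [293.8 183.2] [267.3 145.1] slope -124.8 bar near end [251.1 130.2]
[224.6 149.7 224.  120.3] ang -91.1
[281.2 217.2 272.8 204. ] ang -122.3
[261.3 165.  238.  140.1] ang -133.1
[273.8 146.6 273.1 120.3] ang -91.7
[231.2 149.8 229.6 125.3] ang -93.7
[280.2 146.6 279.3 120.3] ang -91.8
[285.2 179.9 272.5 165.7] ang -131.7
[309.3 199.5 296.8 185.2] ang -131.1
[272.7 165.5 262.2 153.4] ang -131.0
[230.9 174.1 264.7 171.6] ang -4.2
[279.7 170.4 309.1 167.9] ang -4.8
[266.5 192.2 266.8 175.3] ang -89.1
[285.3 166.1 309.1 164.5] ang -3.8
[226.  170.8 260.3 167.9] ang -4.8
```

The chest lid's edge in the side picture slopes −131.4°, and 50° predicts −131.6°. The lid is steady and still gripped, so I'm handing in.

```bash
python3 -c "
from rig import *
print(job_done())"
```

```text
the job is handed in; nothing more can be done
None
```

The tub's lid is seated level and was pressed down with about 24 N, with the tub left where it stood. The arm is still holding the chest lid steady at about 50°. The job is handed in, but no verdict was returned.

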